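Index the rotary marking fixture four clicks and press start

TASK

Push the finger post of the rotary indexing dial round with a fingertip, clockwise seen from above, by exactly four clicks, without going beyond the fourth. Once the dial rests in that click stop, press the round black button on the button box right down and let it come up again. Touch only, do not grip anything, and leave the cutters, the foam strip and the tweezers lying about where they are.

Things in the scene. Friction and masses are not known exactly. Their poses are not given: they have to be found in the camera images.
- index_dial (a joint): angle of the dial in rad: 0 at the start, grows clockwise seen from above. It has a click stop every 0.5236 rad (30 deg, 12 a turn); the fourth click stop is at 2.094. Midway between two stops lies a crest: short of it the dial springs back, beyond it the dial snaps forward by itself into the next stop. Getting over a crest takes 3 to 4 N sideways at the post
- dial_centre (a point): point on the dial's axis at the level of the dial's top face, 47 above the desk. The dial is an aluminium disc of 94 diameter with a knurled rim and a vertical axis; a low hub in its middle (a dark collet nut of 24 diameter with a short shank in it) stands 14 above the face at most. Under the dial lies a fixed round grey base, 120 diameter, with a dark ring bearing 12 white marks, one for each stop (all in mm)
- finger_post (a point): middle of the finger post: an upright round steel pin, 12 diameter, 30 tall, standing on the dial 38 from its axis; this point is 16 above the dial's top face (63 above the desk), the pin's top is 77 above the desk. The post moves with the dial; it starts on the left of the dial on the robot's side and is pushed round by its left to the far side (all in mm)
- button_box: fixed grey box, 72x60x30, that carries the button; origin on the desk under its middle, z up. Beyond it and beyond the indexing fixture the laser head and its blue beam housing hang over the desk: they begin about 540 ahead of the robot and their underside is 327 above the desk, so wrists must stay on the near side (all in mm)
- start_button_top (a point): centre of the top face of the round black push button, 30 diameter, in a dark housing on the button box; it is pressed straight down, by the tips of the closed fingers (all in mm)
- start_button (a joint): travel of the button in m: 0 up, 0.006 fully down (5 N); it springs back when let go
- cutter_a: small cutter in a green moulded clip, 49x18x13, lying beyond the button box (mm); origin at the centre of its underside; to be left where it is
- cutter_b: small cutter in a green moulded clip, 49x18x13, lying to the right of the button box (mm); origin at the centre of its underside; to be left where it is
- cutter_c: small cutter in a green moulded clip, 49x18x13, lying close to the right of the indexing fixture (mm); origin at the centre of its underside; to be left where it is
- foam_strip: foam strip, 22x90x39, with four capped cutters stuck into it, to the left of the indexing fixture (mm); origin at the centre of its underside; to be left where it is
- loose_tweezers: flat steel tweezers, 129x9x9, lying to the right of the button box (mm); origin at the centre of its underside; to be left where it is
Mind the look-alikes: they are no part of the job. What is shaped like the button_box but orange is not meant.

How it is judged:
On the way, in this order (a step that is already met when the one before it is completed fails the run):
1. the dial rests in its fourth click stop (value of joint index_dial between 1.9744 and 2.2144 rad and velocity of joint index_dial between -0.1 and 0.1 rad/s), for 0.3 s.
2. the button is pressed down (value of joint start_button above 0.0045 m), for 0.05 s.
At the end, for the whole second after the job is handed in: The dial is within 0.12 rad of its fourth click stop (2.094 rad) and the button is up again (less than 1.5 mm down), after having been pressed at least 4.5 mm down with the dial in that stop (value of joint index_dial between 1.9744 and 2.2144 rad and value of joint start_button below 0.0015 m); the robot touches nothing.
It fails at once if the dial is turned beyond the fourth click, over the next crest (value of joint index_dial above 2.3562 rad).
It fails at once if the dial is turned anticlockwise past a crest (value of joint index_dial below -0.2618 rad).
It fails at once if the button is pressed while the dial is not in its fourth click stop (value of joint start_button above 0.003 m and not (value of joint index_dial between 1.9744 and 2.2144 rad)).
It fails at once if the dial is gripped or forced (more than 25 N from the fingers) (contact force between the fingers and index_dial above 25 N).
It fails at once if a thing lying around the fixture is moved by more than 20 mm (distance of any of cutter_a, cutter_b, cutter_c, foam_strip, loose_tweezers from where it was at the start of the episode above 0.02 m).
It also fails if it takes over 72 s, if anything falls off the work surface, if the arm or the gripper's body presses on something with over 40 N, if the wrist force passes 120 N, or if a joint passes its speed limit or range.

ROBOT

A 7-joint arm with a two-finger parallel gripper is mounted at the origin on a cart in front of the work surface, level with it; the furniture and walls round the work are solid. World frame = base frame: x ahead of the robot, y to its left, z up, the work surface at z = 0. Lengths are in m, angles in rad, forces in N, time in s.
With the tool pointing down it reaches from about 0.4 to 0.85 m from the base axis. Payload 10.4 kg.
Tool frame: the origin (TCP) lies between the finger pads; the fingertips stand 22 mm ahead of it and the grasp point (between the pads) lies 3 mm ahead of it; z points along the fingers, y is the line along which they close (so a half turn about z gives the same grasp; the last joint's range is limited). The gripper opens to 85 mm and grips with 20 to 120 N. Pads are 22 mm wide; open, the fingers measure 114 mm over their backs; the gripper's body (76 mm by 85 mm) begins 54 mm behind the grasp point. The pads swing forward as they close: fully open they stand 13 mm farther back than shut.
Start: joints at [-1.222, 0.332, -0.065, 1.46, 0.022, 1.35, -0.088], TCP at [0.227, 0.582, 0.253] pointing down, gripper open.
Joint ranges: [-2.6, 2.6], [-0.5, 2.12], [-1.47, 1.34], [0.16, 2.42], [-1.27, 4.41], [0.06, 2.06], [-2.6, 2.6]. Speed limits (rad/s): [2.22, 2.22, 2.79, 2.79, 3.14, 3.14, 3.14].

INTERFACE

Orientations are given as a unit quaternion [x, y, z, w].
In Python, from workcell import manip, camera, ticket, boxes_of, outline_of gives the robot as it stands.
- The arm moves only by the tool carry_out, never from a script. Its argument "deltas" is a list of rows, each a list of 5 numbers: the shift along the tool's x, y, z as a fraction of full scale, then the turn about the tool's z as a fraction of full scale, then the opening, from -1 (shut) to 1 (fully open), so that 0 is half open. In form: [[tx, ty, tz, spin, gripper], ...]. A call has 1 to 20 rows; each row is the pose to reach, as a shift and turn from the pose commanded when the call began, along the tool's axes at that moment; what a row does not reach only later rows make up. Full scale, the value 1, is 150 mm for a shift and 30 degrees for a turn. A row lasts 1/8 s, in which the tool goes at most 62.5 mm and 10.7 degrees, less where a joint would pass 70% of its speed; a pose out of reach is approached as far as the arm can. A call with a number of a shift or a turn outside -1 to 1 is refused whole. A call with a gripper value outside its range is refused whole. The fingers move at their own pace and stop on an object; "force" is the grip in N (left out, the last holds). Time passes only in rows, so rows that repeat a pose let the fingers close. It gives the time, the measured TCP pose, the force, the opening and the grip force at its end, in the units of the state.
- manip.get_obs(): the state, without advancing time (a new reading comes with each control period).
- camera(name): name is "scene" or "side" or "wrist"; returns a dict with "img" (480x640x3 uint8, red, green, blue), "depth" (480x640 float32, m along the optical axis (not along the pixel's ray), 0 where there is no reading), "vertical_fov" (degrees; the focal length in pixels is half the picture's height over the tangent of half this angle, whatever the lens; pixels are square), "cx", "cy" (the principal point, pixels), "R" (3x3) and "t" (3): a world point X has camera coordinates R X + t. Camera axes: x right, y down, z forward; pixel columns grow to the right and rows downward; lengths in m; the calibration is good to about 2 mm. A picture is of the moment at which its call begins.
- ticket.hand_in(): hands the job in; it is judged then, once.
Trained networks look in a picture, given as the dict that the camera call returned (one of the last four; its "shot" number tells which), for a name from the list of things; names that differ only in an ending like _2 or _b are one class to them, and where a whole thing is asked for, a point or a joint stands for the part that bears it (a point fixed in the world has none). Each returns a list of dicts, best first, with "conf" (0 to 1); they miss things now and then, are a little off and sometimes report something else, mostly with a low value. They report only what shows in the picture. A call takes as long as a camera call. They do not tell look-alikes from the thing itself.
- boxes_of(query, picture): "position" ([x, y, z] in m, in world coordinates, good to about 4 mm: the middle of the surface that is visible of it).
- outline_of(query, picture): "region" (480x640 bool, what is visible of it).
The state is a dict: "clock": time; "joint_pos": joint angles; "joint_velocities": joint speeds; "tau": joint torques, N m; "position": TCP position; "ee_rot": TCP orientation; "ft_force": force on the tool from outside, world axes, zero at the start; "torque": the same for the moment, N m; "grip_width": opening from 0.0 (shut) to 1.0 (fully open); "grasp_force": force on a finger pad.
Only numpy, scipy, OpenCV 4.12 (cv2) and the standard library are available. Lean on these libraries where they do the work, as an engineer would, in place of code of your own. Each camera call takes 0.05 s, during which the arm holds its last target. There are 200 camera calls.

## Working session

There is one attempt and no reset: what is moved stays moved. The work goes in short steps, Python scripts to look and compute and a tool call to move; the robot and the scene stay as the last step left them, time stands still between calls to the robot, and variables do not carry over. Pictures are saved under pics/ and viewed, at most 10 in all, crops included, and the job is handed in when it is done.

Besides the shell and the picture viewer there is one more tool, called after "Emit:" by a JSON object that holds its "op" and its "data", one argument or row to a line. carry_out: Moves the arm, as the interface text tells. Its arguments: {"type":"object","properties":{"deltas":{"type":"array","items":{"type":"array","items":{"type":"number"}}},"force":{"type":"number"}},"required":["deltas"]}

```bash
mkdir -p pics; cat > h.py <<'E'
import numpy as np, cv2
from workcell import manip, camera, ticket, boxes_of, outline_of
def world(c,u,v,d=None):
    f=240/np.tan(np.radians(c["vertical_fov"]/2)); d=c["depth"][int(v),int(u)] if d is None else d
    return c["R"].T@(np.array([(u-c["cx"])/f*d,(v-c["cy"])/f*d,d])-c["t"])
def pix(c,X):
    f=240/np.tan(np.radians(c["vertical_fov"]/2)); p=c["R"]@np.array(X)+c["t"]
    return (p[0]/p[2]*f+c["cx"],p[1]/p[2]*f+c["cy"])
def save(c,n): cv2.imwrite("pics/"+n+".png",cv2.cvtColor(c["img"],cv2.COLOR_RGB2BGR))
E
python3 - <<'E'
from h import *
o=manip.get_obs();print(o)
for n in ["scene","side"]:
    c=camera(n);save(c,n+"0")
    print(n,c["t"],-c["R"].T@c["t"])
    for q in ["index_dial","finger_post","button_box","start_button_top","cutter_a","foam_strip","loose_tweezers"]:
        for b in boxes_of(q,c)[:4]:
            print(q,round(b["conf"],2),np.round(b["position"],3),np.round(pix(c,b["position"])))
E
```

```text
{'clock': 0.0, 'joint_pos': array([-1.22158303,  0.33286606, -0.06465122,  1.46094536,  0.02161546,
        1.3498955 , -0.0885059 ]), 'joint_velocities': array([-1.08709353e-03, -2.63029915e-04, -1.04758240e-03,  6.92891995e-05,
        7.00915178e-04, -5.82372111e-04, -7.34673372e-04]), 'tau': array([ 8.31738653e-04, -6.25455379e+01,  4.98559582e-02, -3.91595578e+01,
        1.63378625e-02,  1.02359679e-02, -4.45629189e-05]), 'position': array([0.22697622, 0.58196009, 0.25251749]), 'ee_rot': array([ 1.84851120e-01,  9.82766279e-01, -7.04533960e-04, -8.31420522e-05]), 'ft_force': array([-0.30370259,  0.09788896,  0.44731304]), 'torque': array([ 0.02832833, -0.01935047, -0.02256396]), 'grasp_force': 0.0, 'grip_width': 1.0017939849979007}
scene [-0.32969688  0.20960057  0.7333239 ] [-0.04908246 -0.66813472  0.49151123]
index_dial 0.57 [0.469 0.433 0.035] [244. 193.]
finger_post 0.62 [0.415 0.306 0.048] [248. 210.]
button_box 0.95 [0.422 0.126 0.028] [296. 248.]
button_box 0.92 [ 0.437 -0.031  0.03 ] [353. 277.]
start_button_top 0.73 [ 0.453 -0.019  0.048] [356. 262.]
start_button_top 0.69 [0.43  0.135 0.051] [297. 234.]
cutter_a 0.6 [ 0.443 -0.214  0.014] [432. 336.]
cutter_a 0.6 [0.399 0.229 0.008] [260. 242.]
foam_strip 0.67 [0.464 0.43  0.039] [242. 193.]
loose_tweezers 0.56 [ 0.432 -0.16   0.01 ] [402. 324.]
side [-0.41480926  0.170849    0.8814471 ] [ 0.26493272 -0.73662619  0.60448126]
index_dial 0.71 [0.419 0.302 0.045] [287. 209.]
finger_post 0.56 [0.421 0.299 0.05 ] [288. 207.]
button_box 0.8 [ 0.451 -0.032  0.033] [331. 287.]
button_box 0.71 [0.431 0.121 0.028] [306. 250.]
start_button_top 0.44 [ 0.452 -0.023  0.051] [330. 277.]
start_button_top 0.44 [0.436 0.136 0.048] [306. 239.]
cutter_a 0.59 [ 0.441 -0.214  0.007] [352. 363.]
foam_strip 0.44 [0.465 0.426 0.03 ] [295. 192.]
loose_tweezers 0.96 [ 0.441 -0.16   0.012] [343. 339.]
```

```bash
python3 - <<'E'
import cv2,numpy as np
a=cv2.imread("pics/scene0.png")[140:380,180:480]; b=cv2.imread("pics/side0.png")[140:380,220:420]
cv2.imwrite("pics/m0.png",np.vstack([cv2.resize(np.hstack([a,b]),(800,384),interpolation=cv2.INTER_CUBIC)]))
E
```

```text
(no output)
```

View pics/m0.png

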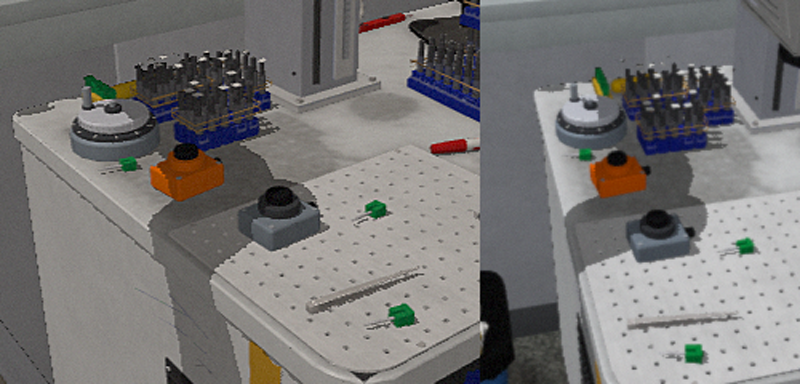

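The picture shows the dial at scene pixel (235,205), with its post at (212,200). There are two button look-alikes: orange at (297,234) and grey at (356,262). I choose the grey one, at about (0.45, -0.02). Next I move over the dial for a close look.

Emit:
{"op": "carry_out", "data": {
  "deltas": [
    [-0.4,-0.35,0,0,-1],
    [-0.8,-0.7,0,0,-1],
    [-0.8,-0.7,0,0,-1],
    [-0.8,-0.7,0,0,-1],
    [-0.8,-0.7,0,0,-1]
  ]
}}

```text
clock: 1.42
position: [0.3001, 0.4417, 0.2535]
ee_rot: [0.184, 0.983, 0.0, -0.0]
ft_force: [-0.3, -0.2, -1.1]
grip_width: -0.002
grasp_force: 0.0
```

Emit:
{"op": "carry_out", "data": {
  "deltas": [
    [-0.35,-0.35,0,0,-1],
    [-0.7,-0.7,0,0,-1],
    [-0.7,-0.7,0,0,-1],
    [-0.7,-0.7,0,0,-1],
    [-0.7,-0.7,0,0,-1],
    [-0.7,-0.7,0,0,-1]
  ]
}}

```text
clock: 2.17
position: [0.3596, 0.3064, 0.2532]
ee_rot: [0.184, 0.983, -0.0, -0.0]
ft_force: [-0.2, 0.0, -0.5]
grip_width: -0.002
grasp_force: 0.0
```

```bash
python3 - <<'E'
from h import *
o=manip.get_obs();print(o["clock"],o["position"],o["ee_rot"],o["joint_pos"],o["grip_width"])
c=camera("wrist");save(c,"w1");print(-c["R"].T@c["t"],c["R"])
for q in ["index_dial","finger_post","button_box","foam_strip","cutter_a"]:
    for b in boxes_of(q,c)[:3]: print(q,round(b["conf"],2),np.round(b["position"],3),np.round(pix(c,b["position"])))
E
```

```text
2.175 [0.35958749 0.30639984 0.25316028] [ 1.83532260e-01  9.83013682e-01 -6.43250465e-05 -8.57995975e-05] [-9.10028326e-01 -8.60784463e-03  1.07243620e-01  1.85312374e+00
  8.81807044e-04  1.29722931e+00  3.98612160e-01] -0.00228214165172472
[0.2860234  0.33392115 0.37471723] [[ 3.61258094e-01  9.32465849e-01 -1.72738420e-04]
 [ 8.87239618e-01 -3.43679438e-01  3.07717896e-01]
 [ 2.86877063e-01 -1.11318841e-01 -9.51477623e-01]]
index_dial 0.7 [0.415 0.321 0.05 ] [353. 261.]
finger_post 0.94 [0.42  0.319 0.049] [352. 266.]
button_box 0.83 [0.43  0.156 0.031] [205. 321.]
button_box 0.65 [0.446 0.004 0.032] [ 86. 378.]
foam_strip 0.93 [0.462 0.438 0.026] [477. 254.]
cutter_a 0.95 [0.399 0.238 0.01 ] [269. 261.]
```

View pics/w1.png

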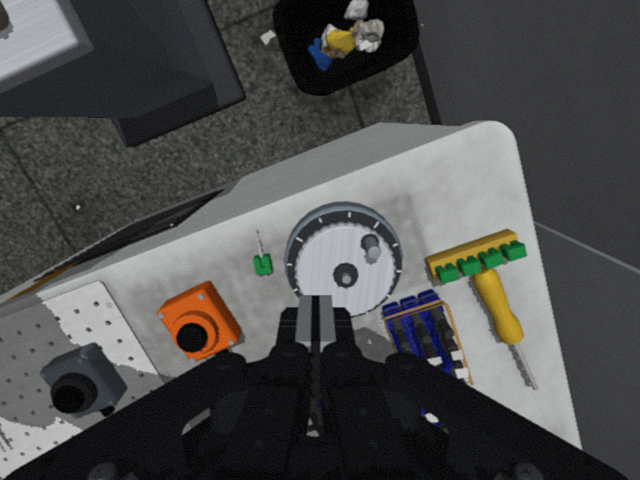

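The wrist picture shows the dial round (345,262) with its hub at (347,273) and the post at (371,247). The fingers are shut at (318,315), the orange box is at (200,325) and the grey one at (85,380). Next: fit the dial and post from depth.

```bash
cat >> h.py <<'E'
def cloud(c):
    f=240/np.tan(np.radians(c["vertical_fov"]/2)); d=c["depth"]; v,u=np.mgrid[:480,:640]
    P=np.stack([(u-c["cx"])/f*d,(v-c["cy"])/f*d,d],-1)-c["t"]
    return P@c["R"], d>0   # R.T p
def dial(c):
    P,m=cloud(c); r=np.hypot(P[...,0]-.42,P[...,1]-.315)
    z=P[...,2]; face=m&(r<.08)&(abs(z-.047)<.005); post=m&(r<.075)&(z>.0715)&(z<.085)
    return P,face,post
E
python3 - <<'E'
from h import *
c=camera("wrist"); P,face,post=dial(c)
xy=P[face][:,:2].astype(np.float32); print("face n",len(xy),"z",np.median(P[face][:,2]))
print("min circle",cv2.minEnclosingCircle(cv2.convexHull(xy)),"ellipse",cv2.fitEllipse(cv2.convexHull(xy)))
pp=P[post]; print("post n",len(pp),np.median(pp,0),pp.min(0),pp.max(0))
if len(pp): print("post top centre(z>.075)",cv2.minEnclosingCircle(pp[pp[:,2]>.074][:,:2].astype(np.float32)))
r=np.hypot(P[...,0]-.42,P[...,1]-.31); hub=(r<.03)&(P[...,2]>.052)&(P[...,2]<.065); print("hub",np.median(P[hub],0),hub.sum())
for u,v in [(371,241),(347,273),(347,268)]: print(u,v,world(c,u,v))
o=outline_of("start_button_top",c)
for b in o[:2]:
    q=P[b["region"]];print("btn",b["conf"],np.median(q,0),np.percentile(q[:,2],[50,90,97]))
E
```

```text
face n 6054 z 0.04768551480569068
min circle ((0.42487633228302, 0.3110044598579407), 0.04801842197775841) ellipse ((0.42453086376190186, 0.3110254406929016), (0.09412126988172531, 0.09525115042924881), 128.35745239257812)
post n 167 [0.40198156 0.3419647  0.07731758] [0.39730164 0.33620995 0.07161877] [0.40870213 0.34774751 0.07930201]
post top centre(z>.075) ((0.4077209234237671, 0.3400513529777527), 0.0026634277310222387)
hub [0.4230004  0.31098882 0.05485952] 467
371 241 [0.39749999 0.34146072 0.0667701 ]
347 273 [0.42130221 0.31151224 0.05924565]
347 268 [0.41862333 0.31288029 0.05455745]
btn 0.82 [ 0.45259977 -0.00877367  0.05192209] [0.05192209 0.0530753  0.05372138]
btn 0.72 [0.43261543 0.14645689 0.05228917] [0.05228917 0.05336334 0.05385806]
```

```bash
python3 - <<'E'
from h import *
c=camera("wrist"); P,m=cloud(c)
for x in np.arange(.34,.56,.02):
    print(round(x,2),[int(1000*P[m&(abs(P[...,0]-x)<.01)&(abs(P[...,1]-y)<.01)][:,2].max(initial=0)) for y in np.arange(.46,.24,-.02)])
E
```

```text
0.34 [1, 2, 1, 1, 1, 1, 1, 326, 326, 319, 320, 1]
0.36 [3, 3, 2, 2, 2, 321, 320, 324, 319, 305, 306, 9]
0.38 [3, 3, 3, 3, 3, 319, 313, 299, 287, 49, 33, 10]
0.4 [3, 3, 3, 2, 3, 49, 79, 50, 49, 49, 49, 15]
0.42 [3, 3, 2, 2, 23, 49, 49, 63, 62, 49, 49, 13]
0.44 [2, 2, 2, 2, 2, 49, 49, 56, 55, 49, 48, 3]
0.46 [41, 41, 41, 41, 3, 34, 49, 49, 49, 48, 0, 2]
0.48 [40, 41, 41, 41, 3, 2, 34, 47, 47, 0, 0, 0]
0.5 [25, 28, 14, 43, 75, 73, 69, 43, 2, 0, 0, 0]
0.52 [25, 27, 2, 43, 80, 79, 63, 43, 2, 1, 0, 76]
0.54 [25, 26, 3, 43, 79, 76, 25, 40, 2, 1, 0, 0]
0.56 [28, 28, 2, 43, 79, 32, 24, 2, 2, 0, 0, 0]
```

Emit:
{"op": "carry_out", "data": {
  "deltas": [
    [-0.06,0.15,0,-0.3,-1],
    [-0.06,0.15,0,-0.6,-1],
    [-0.06,0.15,0,-0.94,-1],
    [-0.06,0.15,0,-0.94,-1],
    [-0.06,0.15,0,-0.94,-1]
  ]
}}

```text
clock: 3.25
position: [0.3769, 0.3226, 0.2533]
ee_rot: [-0.058, 0.998, 0.0, 0.0]
ft_force: [-0.1, -0.2, -0.0]
grip_width: -0.007
grasp_force: 0.0
```

Emit:
{"op": "carry_out", "data": {
  "deltas": [
    [0,0,0.15,-0.3,-1],
    [0,0,0.3,-0.6,-1],
    [0,0,0.45,-0.94,-1],
    [0,0,0.6,-0.94,-1],
    [0,0,0.6,-0.94,-1],
    [0,0,0.6,-0.94,-1]
  ]
}}

```text
clock: 4.0
position: [0.3773, 0.323, 0.1643]
ee_rot: [-0.301, 0.954, 0.0, 0.0]
ft_force: [-0.4, -0.1, 0.4]
grip_width: -0.001
grasp_force: 0.0
```

```bash
python3 - <<'E'
from h import *
c=camera("wrist");save(c,"w2")
P,f,p=dial(c);print(f.sum(),cv2.minEnclosingCircle(P[f][:,:2].astype(np.float32)),p.sum(),np.median(P[p],0) if p.any() else 0)
E
```

```text
10582 ((0.42489516735076904, 0.31010985374450684), 0.04805523529648781) 0 0
```

View pics/w2.png

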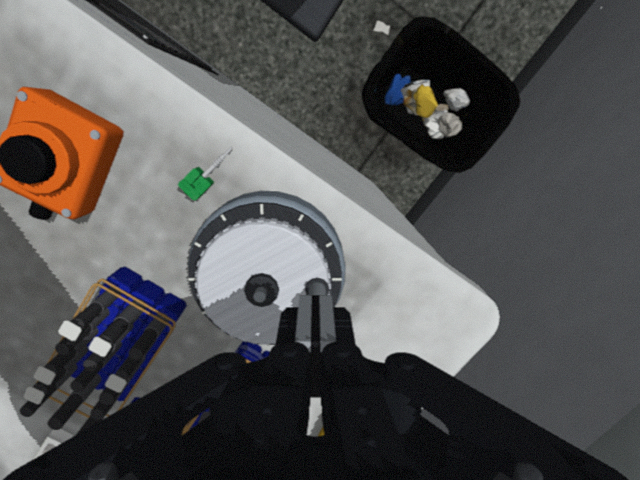

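Post at (316,287), straight ahead of the tips at (316,310); alignment is good. Descending beside the post, then closing in.

Emit:
{"op": "carry_out", "data": {
  "deltas": [
    [0,0,0.2,0,-1],
    [0,0,0.4,0,-1],
    [0,0,0.52,0,-1],
    [0,0,0.52,0,-1],
    [-0.03,0,0.52,0,-1],
    [-0.05,0,0.52,0,-1],
    [-0.07,0,0.52,0,-1],
    [-0.085,0,0.52,0,-1],
    [-0.095,0,0.52,0,-1],
    [-0.095,0,0.52,0,-1]
  ]
}}

```text
clock: 5.3
position: [0.3886, 0.3308, 0.0853]
ee_rot: [-0.302, 0.953, 0.0, -0.0]
ft_force: [0.5, -0.4, -0.7]
grip_width: -0.004
grasp_force: 0.0
```

```bash
cat > st.py <<'E'
from h import *
C=np.array([.4247,.3108])
o=manip.get_obs();r=o["position"][:2]-C;q=o["ee_rot"];a=2*np.arctan2(q[1],q[0])
x=np.array([np.cos(a),np.sin(a)]);y=np.array([-x[1],x[0]])*-1
print("t",o["clock"],"s",r@x*1e3,"rad",r@y*1e3,"ang n",np.degrees(np.arctan2(y[1],y[0])),"z",o["position"][2],"F",o["ft_force"],"Fx",o["ft_force"][:2]@x)
for n in ["scene","side"]:
    c=camera(n);P,m=cloud(c)
    rr=np.hypot(P[...,0]-C[0],P[...,1]-C[1]);p=m&(rr>.025)&(rr<.052)&(P[...,2]>.055)&(P[...,2]<.074)
    for z in (.060,): 
        b=[k for k in boxes_of("finger_post",c)[:2]]
        print(n,[(round(k["conf"],2),np.round(k["position"],3)) for k in b])
    u,v=map(int,pix(c,[*C,.06]));im=c["img"][v-30:v+30,u-40:u+40]
    cv2.imwrite(f"pics/st_{n}.png",cv2.resize(im[...,::-1],(400,300),interpolation=cv2.INTER_CUBIC))
cv2.imwrite("pics/st.png",np.hstack([cv2.imread(f"pics/st_{n}.png") for n in("scene","side")]))
E
python3 st.py
```

```text
t 5.3 s 17.999729936569533 rad 37.13723157108579 ang n 125.09728498631948 z 0.08527341102405377 F [ 0.45044177 -0.37533289 -0.73899398] Fx -0.15273724442275408
scene [(0.94, array([0.418, 0.302, 0.048]))]
side [(0.9, array([0.42 , 0.298, 0.047]))]
```

Emit:
{"op": "carry_out", "data": {
  "deltas": [
    [-0.007,0,0,0,-1],
    [-0.018,0.005,0,0.083,-1],
    [-0.029,0.009,0,0.167,-1],
    [-0.041,0.012,0,0.25,-1],
    [-0.053,0.016,0,0.333,-1],
    [-0.065,0.019,0,0.417,-1],
    [-0.0765,0.021,0,0.5,-1],
    [-0.088,0.022,0,0.583,-1],
    [-0.1,0.0235,0,0.667,-1],
    [-0.1,0.0235,0,0.667,-1]
  ]
}}

```text
clock: 6.75
position: [0.3989, 0.3424, 0.0853]
ee_rot: [-0.131, 0.991, 0.0, 0.0]
ft_force: [0.7, -0.0, -0.7]
grip_width: 0.001
grasp_force: 0.0
```

```bash
python3 st.py
```

```text
t 6.75 s 16.657957249239143 rad 37.27967098485454 ang n 105.10773821359057 z 0.08533596948020727 F [ 0.6779861  -0.01982396 -0.72564499] Fx -0.6493863484977025
scene []
side [(0.66, array([0.422, 0.3  , 0.049]))]
```

View pics/st.png

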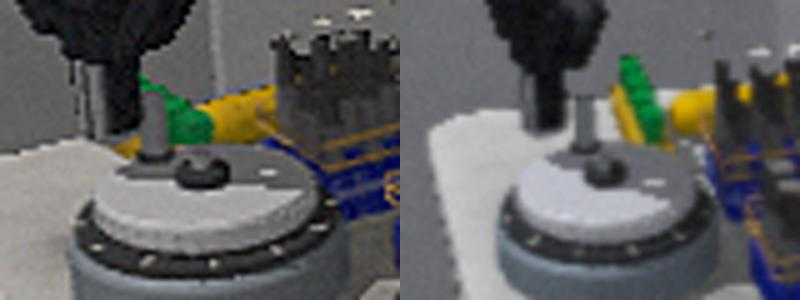

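The post shows free at (152,125) in the left crop, ahead of the finger at (105,100); the dial seems to have snapped to click 1. I'll measure the angle from depth to confirm.

```bash
cat > ang.py <<'E'
from h import *
C=np.array([.4247,.3108])
o=manip.get_obs();r=o["position"][:2]-C;q=o["ee_rot"];a=2*np.arctan2(q[1],q[0])
x=np.array([np.cos(a),np.sin(a)]);y=np.array([x[1],-x[0]])
print("t",o["clock"],"s",r@x*1e3,"rad",r@y*1e3,"n",np.degrees(np.arctan2(y[1],y[0])),"z",o["position"][2],"F",o["ft_force"])
# compare with rendered angles: post's points per direction as seen about the dial axis
for n in ["scene","side","wrist"]:
    c=camera(n);P,m=cloud(c);d=P[...,:2]-C;rr=np.hypot(d[...,0],d[...,1])
    p=m&(rr>.027)&(rr<.049)&(P[...,2]>.053)&(P[...,2]<.08)
    k=np.degrees(np.arctan2(d[...,1],d[...,0]))[p]
    h,e=np.histogram(k,np.arange(-60,181,5)); print(n,{int(e[i]):int(h[i]) for i in range(len(h)) if h[i]>2})
E
python3 ang.py
```

```text
t 6.95 s 16.783708515839223 rad 37.16266518850704 n 105.13137470321821 z 0.08529972914852466 F [-0.46896233 -0.06134682  0.39233405]
scene {90: 9, 95: 12, 100: 21, 105: 14, 130: 10, 135: 5, 140: 25, 145: 23, 150: 3}
side {85: 4, 90: 9, 95: 12, 100: 12, 115: 3, 120: 3, 130: 5, 135: 3, 140: 10, 145: 11}
wrist {135: 15, 140: 257, 145: 272, 150: 22}
```

Emit:
{"op": "carry_out", "data": {
  "deltas": [
    [-0.011,0.005,0,0.083,-1],
    [-0.0225,0.009,0,0.167,-1],
    [-0.034,0.0126,0,0.25,-1],
    [-0.0457,0.016,0,0.333,-1],
    [-0.0575,0.0185,0,0.417,-1],
    [-0.0695,0.021,0,0.5,-1],
    [-0.0814,0.0224,0,0.583,-1],
    [-0.0935,0.0235,0,0.667,-1],
    [-0.1056,0.0241,0,0.75,-1],
    [-0.1177,0.0242,0,0.833,-1],
    [-0.1298,0.0237,0,0.917,-1],
    [-0.142,0.0227,0,1,-1],
    [-0.142,0.0227,0,1,-1]
  ]
}}

```text
clock: 8.72
position: [0.4186, 0.3512, 0.0853]
ee_rot: [0.13, 0.992, 0.0, 0.0]
ft_force: [0.3, -0.2, -0.3]
grip_width: 0.002
grasp_force: 0.0
```

```bash
python3 ang.py
```

```text
t 8.725 s 16.30477272627769 rad 37.42766296329256 n 75.10820326948678 z 0.08529697038093391 F [ 0.26727862 -0.21783034 -0.34143536]
scene {60: 16, 65: 19, 70: 15, 75: 14, 90: 6, 95: 4, 100: 11, 105: 7, 110: 15, 115: 15, 120: 6}
side {50: 5, 55: 11, 60: 9, 65: 9, 70: 7, 80: 4, 85: 4, 90: 3, 100: 4, 105: 3, 110: 8, 115: 7}
wrist {105: 78, 110: 299, 115: 197, 120: 3}
```

Post at about 66° means click 2 is done. Next, click 3.

Emit:
{"op": "carry_out", "data": {
  "deltas": [
    [-0.011,0.005,0,0.083,-1],
    [-0.0225,0.009,0,0.167,-1],
    [-0.034,0.0126,0,0.25,-1],
    [-0.0457,0.016,0,0.333,-1],
    [-0.0575,0.0185,0,0.417,-1],
    [-0.0695,0.021,0,0.5,-1],
    [-0.0814,0.0224,0,0.583,-1],
    [-0.0935,0.0235,0,0.667,-1],
    [-0.1056,0.0241,0,0.75,-1],
    [-0.1177,0.0242,0,0.833,-1],
    [-0.1298,0.0237,0,0.917,-1],
    [-0.142,0.0227,0,1,-1],
    [-0.142,0.0227,0,1,-1]
  ]
}}

```text
clock: 10.5
position: [0.4401, 0.3489, 0.0853]
ee_rot: [0.382, 0.924, 0.0, 0.0]
ft_force: [0.2, 0.4, 0.2]
grip_width: 0.0
grasp_force: 0.0
```

```bash
python3 ang.py
```

```text
t 10.5 s 15.995649205564145 rad 37.832091152017796 n 45.08057520226841 z 0.08532666539985462 F [0.17514166 0.35617622 0.23596436]
scene {25: 14, 30: 16, 35: 14, 40: 14, 55: 13, 60: 7, 65: 7, 70: 8, 75: 5, 80: 13, 85: 9, 90: 4}
side {20: 8, 25: 16, 30: 9, 35: 3, 50: 16, 55: 4, 60: 3, 70: 3, 75: 3, 80: 6}
wrist {75: 132, 80: 332, 85: 96}
```

Emit:
{"op": "carry_out", "data": {
  "deltas": [
    [-0.011,0.005,0,0.083,-1],
    [-0.0225,0.009,0,0.167,-1],
    [-0.034,0.0126,0,0.25,-1],
    [-0.0457,0.016,0,0.333,-1],
    [-0.0575,0.0185,0,0.417,-1],
    [-0.0695,0.021,0,0.5,-1],
    [-0.0814,0.0224,0,0.583,-1],
    [-0.0935,0.0235,0,0.667,-1],
    [-0.1056,0.0241,0,0.75,-1],
    [-0.1177,0.0242,0,0.833,-1],
    [-0.1298,0.0237,0,0.917,-1],
    [-0.1298,0.0237,0,0.917,-1]
  ]
}}

```text
clock: 12.15
position: [0.4567, 0.3374, 0.0854]
ee_rot: [0.591, 0.806, 0.0, 0.0]
ft_force: [0.5, 0.1, 0.6]
grip_width: -0.0
grasp_force: 0.0
```

```bash
python3 ang.py; python3 st.py
```

```text
t 12.15 s 15.738376492476617 rad 38.486759532927145 n 17.50055717230644 z 0.08535136682966282 F [0.45092144 0.13654206 0.61635229]
scene {-10: 6, -5: 17, 0: 24, 5: 10, 10: 3, 20: 9, 25: 19, 30: 9, 35: 9, 40: 5, 45: 3, 50: 5, 55: 6, 60: 3}
side {-15: 3, -10: 4, -5: 19, 0: 9, 5: 6, 20: 15, 25: 4, 30: 3, 35: 3}
wrist {45: 27, 50: 325, 55: 180}
t 12.3 s 16.096278125453363 rad 38.28525360160511 ang n 17.600100678724143 z 0.08533590621549239 F [-0.94148699  1.15600401  0.40248585] Fx 1.3865705180712835
scene [(0.64, array([0.42 , 0.306, 0.05 ]))]
side [(0.81, array([0.424, 0.301, 0.048]))]
```

View pics/st.png

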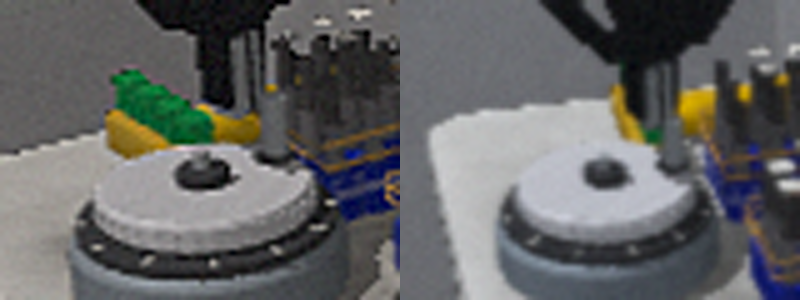

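The post at (273,125) in the left crop is free and at about 5°, which is click 4. Backing off and lifting.

Emit:
{"op": "carry_out", "data": {
  "deltas": [
    [0.05,0,0,0,-1],
    [0.1,0,0,0,-1],
    [0.1,0,-0.15,0,-1],
    [0.1,0,-0.5,0,-1],
    [0.1,0,-0.9,0,-1],
    [0.1,0,-0.9,0,-1],
    [0.1,0,-0.9,0,-1]
  ]
}}

```text
clock: 13.38
position: [0.4513, 0.3525, 0.22]
ee_rot: [0.59, 0.807, 0.0, -0.0]
ft_force: [-0.2, 0.4, 0.4]
grip_width: 0.0
grasp_force: 0.0
```

```bash
python3 ang.py; python3 - <<'E'
from h import *
c=camera("wrist");P,f,p=dial(c)
if p.any(): 
  m=np.median(P[p],0);print(m,p.sum(),np.degrees(np.arctan2(m[1]-.3108,m[0]-.4247)))
o=manip.get_obs();print(o["position"],o["ee_rot"],o["joint_pos"])
E
```

```text
t 13.375 s 31.65541840465915 rad 37.997800281295234 n 17.61630459973637 z 0.22000034172545435 F [-0.17643505  0.37834001  0.41898795]
scene {-5: 23, 0: 25, 5: 11}
side {-10: 6, -5: 23, 0: 10, 5: 3}
wrist {-5: 21, 0: 50, 5: 89, 10: 169}
[0.46277213 0.3156506  0.0775198 ] 205 7.260689313081876
[0.45123855 0.35180566 0.21904313] [ 5.90696199e-01  8.06893338e-01 -1.06350949e-03 -1.03772134e-04] [-1.11033651  0.24523393  0.43322948  1.67235083 -0.10727377  1.24973545
 -0.34742797]
```

Emit:
{"op": "carry_out", "data": {
  "deltas": [
    [-0.4,-0.14,0,0,-1],
    [-0.8,-0.28,0,0,-1],
    [-0.92,-0.33,0,0,-1],
    [-0.92,-0.33,0,0,-1],
    [-0.92,-0.33,0,0,-1]
  ]
}}

```text
clock: 14.2
position: [0.446, 0.207, 0.2201]
ee_rot: [0.59, 0.807, 0.0, -0.0]
ft_force: [-0.1, 0.2, 0.5]
grip_width: -0.001
grasp_force: 0.0
```

Emit:
{"op": "carry_out", "data": {
  "deltas": [
    [-0.4,-0.14,0,0,-1],
    [-0.8,-0.28,0,0,-1],
    [-0.92,-0.33,0,0,-1],
    [-0.92,-0.33,0,0,-1],
    [-0.92,-0.33,0,0,-1],
    [-0.92,-0.33,0,0,-1]
  ]
}}

```text
clock: 14.95
position: [0.4408, 0.0606, 0.2202]
ee_rot: [0.59, 0.808, -0.0, 0.0]
ft_force: [0.4, 0.5, -0.0]
grip_width: -0.002
grasp_force: 0.0
```

```bash
cat > btn.py <<'E'
from h import *
import sys
c=camera("wrist");save(c,sys.argv[1]);P,m=cloud(c)
o=manip.get_obs();print(o["clock"],o["position"],o["ee_rot"],o["ft_force"])
for b in outline_of("start_button_top",c)[:2]:
    g=b["region"]&m;q=P[g];z=np.percentile(q[:,2],90);t=q[abs(q[:,2]-z)<.003]
    v,u=np.nonzero(g);print(b["conf"],"px",u.mean(),v.mean(),"n",len(t),"topz",np.median(t[:,2]),"circle",cv2.minEnclosingCircle(t[:,:2].astype(np.float32)),np.median(t,0))
E
python3 btn.py w3
```

```text
15.0 [0.44077202 0.06024901 0.22017957] [ 5.89936672e-01  8.07449473e-01 -2.55491441e-04  7.95429340e-05] [-0.15667333  0.46618901  0.20823284]
0.91 px 342.7509727626459 115.40389105058365 n 1254 topz 0.05278011705216474 circle ((0.43554264307022095, 0.14328467845916748), 0.014637642540037632) [0.43523241 0.14348449 0.05278012]
0.69 px 301.9426523297491 294.336917562724 n 184 topz 0.0522472112100089 circle ((0.4522632360458374, -0.00791608914732933), 0.01280282437801361) [ 0.44693538 -0.0060433   0.05224721]
```

View pics/w3.png

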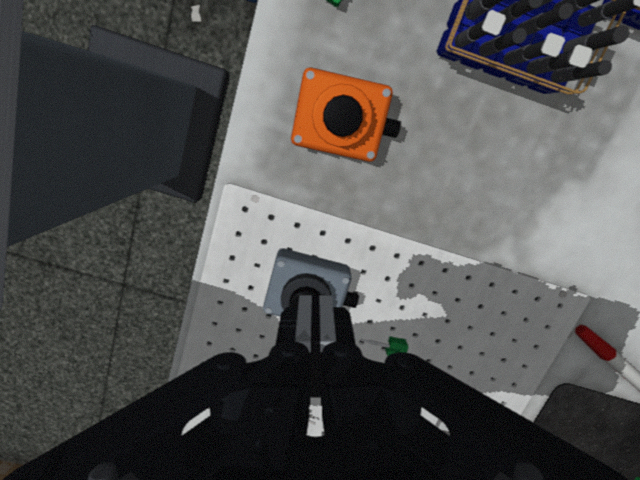

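The grey button at (303,298) is half hidden by the fingers, and the orange look-alike is at (343,116). Backing off 60 mm for a clear view.

Emit:
{"op": "carry_out", "data": {
  "deltas": [
    [0.3,0,0,0,-1],
    [0.4,0,0,0,-1],
    [0.4,0,0,0,-1],
    [0.4,0,0,0,-1]
  ]
}}

```text
clock: 15.55
position: [0.423, 0.1153, 0.2203]
ee_rot: [0.591, 0.807, -0.0, 0.0]
ft_force: [-0.2, 0.2, 0.7]
grip_width: -0.001
grasp_force: 0.0
```

```bash
python3 btn.py w4
```

```text
15.6 [0.42300152 0.11519664 0.22032745] [5.91361562e-01 8.06406534e-01 3.35528943e-05 6.37666302e-05] [ 0.69368519 -1.26060208  0.14121738]
0.74 px 341.3922942206655 191.77495621716287 n 1048 topz 0.052687070456086366 circle ((0.4354305863380432, 0.14346283674240112), 0.014915243722498417) [0.43525373 0.14375593 0.05268707]
```

Emit:
{"op": "carry_out", "data": {
  "deltas": [
    [-0.4,-0.05,0,0,-1],
    [-0.8,-0.1,0,0,-1],
    [-0.98,-0.1,0,0,-1],
    [-0.98,-0.1,0,0,-1],
    [-0.98,-0.1,0,0,-1]
  ]
}}

```text
clock: 16.27
position: [0.4525, -0.028, 0.2202]
ee_rot: [0.591, 0.807, -0.0, -0.0]
ft_force: [0.0, 0.9, -0.1]
grip_width: 0.001
grasp_force: 0.0
```

```bash
python3 btn.py w5
```

```text
16.325 [ 0.4525179  -0.02758637  0.22017061] [ 5.90304479e-01  8.07180643e-01 -4.14576909e-05 -1.72215094e-04] [-0.97677665 -0.01805485 -0.4378894 ]
0.53 px 367.2564102564103 1.3846153846153846 n 44 topz 0.050451196699391423 circle ((0.4393182098865509, 0.13033071160316467), 0.00649583525955677) [0.43948395 0.12949352 0.0504512 ]
```

View pics/w5.png

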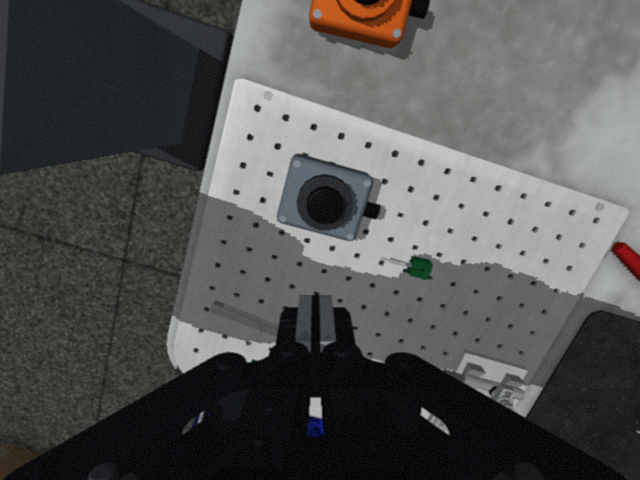

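The grey button is clear at (324,204). Measuring it from the depth points around that pixel.

```bash
python3 - <<'E'
from h import *
c=camera("wrist");P,m=cloud(c);v,u=np.mgrid[:480,:640];g=m&(np.hypot(u-324,v-204)<45)
for lo in (.049,.05,.051):
    k=g&(P[...,2]>lo);t=P[k];print(lo,len(t),np.median(t,0),cv2.minEnclosingCircle(t[:,:2].astype(np.float32)))
dk=g&(c["img"].max(-1)<35);print("dark",dk.sum(),u[dk].mean(),v[dk].mean(),np.median(P[dk],0))
o=manip.get_obs();R=2*np.outer(a:=o["ee_rot"][:3],a)-np.eye(3);print(o["position"],R.T@(np.median(P[g&(P[...,2]>.05)],0)-o["position"])/.15)
E
```

```text
0.049 1059 [ 0.45545201 -0.01262878  0.05271794] ((0.4557161331176758, -0.01341601088643074), 0.014932208694517612)
0.05 1048 [ 0.45546586 -0.01271147  0.05272804] ((0.45563337206840515, -0.0134817436337471), 0.014931827783584595)
0.051 1000 [ 0.45547991 -0.01298679  0.05276952] ((0.45558416843414307, -0.013292639516294003), 0.014753402210772038)
dark 1308 327.37996941896023 205.19113149847095 [ 0.45637952 -0.0120709   0.05250873]
[ 0.4525856  -0.02748402  0.22023595] [0.0879718  0.04814538 1.11672418]
```

Emit:
{"op": "carry_out", "data": {
  "deltas": [
    [0.085,0.045,0.2,0,-1],
    [0.085,0.045,0.5,0,-1],
    [0.085,0.045,0.8,0,-1],
    [0.085,0.045,0.92,0,-1],
    [0.085,0.045,0.92,0,-1],
    [0.085,0.045,0.92,0,-1]
  ]
}}

```text
clock: 17.18
position: [0.4558, -0.0139, 0.0831]
ee_rot: [0.591, 0.807, 0.0, 0.0]
ft_force: [1.1, -0.3, 0.7]
grip_width: 0.003
grasp_force: 0.0
```

Emit:
{"op": "carry_out", "data": {
  "deltas": [
    [0,0,0.03,0,-1],
    [0,0,0.05,0,-1],
    [0,0,0.06,0,-1],
    [0,0,0.07,0,-1],
    [0,0,0.08,0,-1],
    [0,0,0.085,0,-1],
    [0,0,0.085,0,-1]
  ]
}}

```text
clock: 18.05
position: [0.4554, -0.0141, 0.0696]
ee_rot: [0.591, 0.807, 0.0, 0.0]
ft_force: [-0.5, 1.1, 4.0]
grip_width: -0.002
grasp_force: 2.0
```

Emit:
{"op": "carry_out", "data": {
  "deltas": [
    [0,0,0.007,0,-1],
    [0,0,0.013,0,-1],
    [0,0,0.016,0,-1],
    [0,0,0.016,0,-1]
  ]
}}

```text
clock: 18.55
position: [0.4555, -0.0141, 0.0679]
ee_rot: [0.591, 0.807, 0.0, -0.0]
ft_force: [-6.3, 1.8, 18.6]
grip_width: -0.0
grasp_force: 9.5
```

The force rose well past 5 N, so the button is bottomed. Letting go and lifting.

Emit:
{"op": "carry_out", "data": {
  "deltas": [
    [0,0,-0.05,0,-1],
    [0,0,-0.15,0,-1],
    [0,0,-0.4,0,-1],
    [0,0,-0.7,0,-1],
    [0,0,-0.9,0,-1],
    [0,0,-0.9,0,-1],
    [0,0,-0.9,0,-1],
    [0,0,-0.9,0,-1]
  ]
}}

```text
clock: 19.55
position: [0.4547, -0.0144, 0.2012]
ee_rot: [0.591, 0.807, -0.001, -0.0]
ft_force: [0.4, -0.5, -0.2]
grip_width: 0.001
grasp_force: 0.0
```

```bash
python3 ang.py; python3 -c "
from h import *
c=camera('side');P,m=cloud(c);k=m&(np.hypot(P[...,0]-.4556,P[...,1]+.0133)<.012);print('button z',np.percentile(P[k][:,2],[25,50,75]),manip.get_obs()['ft_force'])"
```

```text
t 19.55 s -319.1285175529605 rad -69.58376476574765 n 17.564298600454393 z 0.20122588611347217 F [ 0.40124847 -0.5404589  -0.16557377]
scene {-5: 24, 0: 19, 5: 12, 10: 3}
side {-10: 13, -5: 15, 0: 10, 5: 3}
wrist {}
button z [0.05218132 0.1861299  0.22844506] [ 0.72478566 -0.60074291  0.22114937]
```

The dial is still in the fourth stop, the button is up and the robot touches nothing.

```bash
python3 -c "
from h import *
print(ticket.hand_in())"
```

```text
the job is handed in; nothing more can be done
None
```

I pushed the dial four clicks clockwise to its fourth stop (depth reading within about 2° of it), pressed the grey box's black button to the bottom (wrist force 18.6 N) and let it come up. The job is handed in, and no verdict came back.

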